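# Throw the ratchet pawl of a bench lift and let the load down

### The job

The jar stands on the raised tray of the small bench lift, held up by a ratchet pawl. Pick up the release rod with the black grip, put its steel tip under the wide end of the pawl and flick the pawl up and right over so that it stays open and the tray sinks fully down with the jar upright on it. Touch the lift only with the rod, leave the spatula and the glass rod alone, and finally lay the release rod flat on the desk without dropping it.

Things in the scene. Friction and masses are not known exactly. Their poses are not given: they have to be found in the camera images.
- lift: Grey bench lift fixed to the desk: base plate 12 mm thick (x -50 to 140, y -70 to 70 mm), two upright cheeks, guide posts 186 mm high. On its right side (-y) a toothed steel ratchet wheel (x -34 to 34, y -35 to -25, z 51 to 119 mm); tray at its back (+x). Origin: on the desk under the wheel's shaft; x from front (pawl's wide end, towards the robot) to back, y left, z up.
- pawl (a joint): Angle of the dark steel pawl, rad: 0 = level, its nose in the wheel's teeth; grows as its front end is lifted (about 1 N). Nose clear of the teeth from about 0.2. A steel ball on a stalk over the pivot (top at z 182 mm) holds it shut at first; beyond about 0.5 it tips over by itself to its stop at 1.4 and stays.
- pawl_tab (a point): Middle of the underside of the pawl's end paddle, 109 mm from the pivot; while the pawl is level it lies at x -64, y -30, z 120 mm of the lift, with nothing below it down to desk or base. Axes as the lift's while level; turns with the pawl.
- tray (a joint): How far the tray has been lowered, m: 0 = raised (as held by the pawl), 0.060 = fully down on its stop. Once the pawl is clear of the teeth it sinks by itself against a damper, in 1 to 3 s.
- tray_mid (a point): Middle of the upper face of the tray's floor (aluminium tray, 80 x 90 mm outside, 9 mm rim above the floor), where the jar stands; at x +95, y +11 mm of the lift, 81 mm above the desk when raised.
- jar: White jar with black lid, 58 mm across, 71 mm tall, standing on the tray. Origin: centre of its underside, z up.
- rod: Release rod: black rectangular grip 90 mm long, 16 mm wide, 22 mm high, with a steel shaft 8 mm thick standing out of its +x end by 75 mm; 60 g. Lies on the desk. Origin: underside of the grip, at the middle of its length; x points along the shaft to the tip, z up.
- rod_grip (a point): Centre of the rod's black grip, 11 mm above the underside; axes as the rod's.
- rod_tip (a point): Free end of the rod's steel shaft, on its axis, 120 mm from the grip's centre along x and level with it.
- spatula: Bystander: thin steel spatula with brown wooden grip, 150 mm long, lying on the desk. Origin: centre of its underside; y along its length.
- glass_rod: Bystander: plain pale glass stirring rod without a grip, 160 mm long, 8 mm thick, lying on the desk. Origin: centre of its underside; y along its length.
- pawl_pivot (a point): Pivot pin of the pawl, along the lift's y, at x 45, y -30, z 123 mm of the lift. The arm (10 mm wide, 8 mm thick) runs level from here to the lift's -x and ends in a paddle 34 mm long, 32 mm wide, 6 mm thick (lift x -81 to -47, y -46 to -14, underside z 120 mm).
Mind the look-alikes: they are no part of the job. What is meant by the jar is not yellow, and is the larger of those in its own colour. Of the things that look like the rod, the larger one is meant.

How it is judged:
By the outcome, as a careful person would: the job done as asked, in the order asked, and still so for the second after the job is handed in, with the robot touching nothing.
It also fails if it takes over 48 s, if anything falls off the work surface, if the arm or the gripper's body presses on something with over 40 N, if the wrist force passes 120 N, or if a joint passes its speed limit or range.

### The arm

A 6-joint arm with a two-finger parallel gripper is mounted at the origin on a cart in front of the work surface, level with it; the furniture and walls round the work are solid. World frame = base frame: x ahead of the robot, y to its left, z up, the work surface at z = 0. Lengths are in m, angles in rad, forces in N, time in s.
With the tool pointing down it reaches from about 0.375 to 0.9 m from the base axis. Payload 3.1 kg.
Tool frame: the origin (TCP) lies on the mounting face of the last link; the fingertips stand 182 mm ahead of it and the grasp point (between the pads) lies 164 mm ahead of it; z points along the fingers, y is the direction in which the jaws open and shut (so a half turn about z gives the same grasp; the last joint's range is limited). The gripper opens to 87 mm and grips with 3 to 60 N. Pads are 19 mm wide; open, the fingers measure 117 mm over their backs; the gripper's body (75 mm by 190 mm) begins 51 mm behind the grasp point.
Start: joints at [0.982, 0.527, 1.433, -0, 1.181, -0.178], TCP at [0.25, 0.573, 0.405] pointing down, gripper open.
Joint ranges: [-3.08, 3.08], [-0.75, 2.2], [0.22, 2.44], [-1.43, 4.57], [0, 2.65], [-2.85, 2.85]. Speed limits (rad/s): [2.79, 2.79, 3.14, 3.14, 3.14, 3.14].

### API

Orientations are given as a unit quaternion [x, y, z, w].
In Python, from rig import robot, camera, camera_model gives the robot as it stands.
- The arm moves only by the tool drive_tool, never from a script. Its argument "plan" is a list that holds one entry, the list of rows, each a list of 6 numbers: the shift along the world's x, y, z in units of 2.5 cm (1.0 is 2.5 cm), then the turn, a rotation vector about the world's x, y, z in units of 6 degrees (1.0 is 6 degrees). A call has 1 to 8 rows; each row shifts and turns the commanded pose from where the row before left it; what a row does not reach is not made up. A row lasts 1/8 s, in which the tool goes at most 62.5 mm and 10.7 degrees, less where a joint would pass 70% of its speed; a pose out of reach is approached as far as the arm can. A call with a number of a shift or a turn outside -1 to 1 is refused whole. A call with a gripper value outside its range is refused whole. "grip" is the closure, from 0 (fully open) to 1 (shut), set as the call begins (left out, the last holds). The fingers move at their own pace and stop on an object; "force" is the grip in N (left out, the last holds). Time passes only in rows, so rows that do not move let the fingers close. It gives the time, the measured TCP pose, the force and the opening at its end, in the units of the state.
- robot.get_obs(): the state, without advancing time (a new reading comes with each control period).
- camera(name): name is "scene" or "top" or "wrist"; returns the picture (400x640x3 uint8, red, green, blue); there is no depth.
- camera_model(name): a dict with "K" (3x3 intrinsics, pixels), "world_to_cam" (4x4, takes a point from world to camera coordinates); the wrist camera has in their place "tool_from_camera" (4x4, takes a point from camera to tool coordinates, whose origin is the TCP and whose axes are the flange's). Camera axes: x right, y up, looking along -z (the intrinsics and any distortion apply to the point x, -y, -z); pixel columns grow to the right and rows downward; lengths in m; the calibration is good to about 2 mm. A picture is of the moment at which its call begins: read the wrist's pose just before it. camera_model takes no time and is no camera call.
- robot.hand_in(): hands the job in, once; it reports no verdict.
The state is a dict: "time": time; "q": joint angles; "joint_velocities": joint speeds; "joint_torque": joint torques, N m; "position": TCP position; "tool_rot": TCP orientation; "ft_force": force on the tool from outside, world axes, zero at the start; "moment": the same for the moment, N m; "grip_width": finger opening in m.
Only numpy, scipy, OpenCV 4.12 (cv2) and the standard library are available. Lean on these libraries where they do the work, as an engineer would, in place of code of your own. Each camera call takes 0.05 s, during which the arm holds its last target.

## Working session

There is one attempt and no reset: what is moved stays moved. The work goes in short steps, Python scripts to look and compute and a tool call to move; the robot and the scene stay as the last step left them, time stands still between calls to the robot, and variables do not carry over. Pictures are saved under pics/ and viewed, and the job is handed in when it is done.

Besides the shell and the picture viewer there is one more tool, called after "Request:" as name(argument=value, ...), one argument or row to a line, values as JSON. drive_tool: Moves the arm, as the interface text tells. Shifts and turns lie within -1 to 1; 1 stands for 2.5 cm of shift or 6 degrees of turn. Its arguments: {"type":"object","properties":{"plan":{"type":"array","items":{"type":"array","items":{"type":"array","items":{"type":"number","minimum":-1,"maximum":1}}}},"grip":{"type":"number"},"force":{"type":"number"}},"required":["plan"]}

```bash
ls; mkdir -p pics
python3 - <<'E'
from rig import robot,camera,camera_model
import cv2
o=robot.get_obs();print(o)
for n in["scene","top","wrist"]:
    cv2.imwrite(f"pics/{n}0.png",camera(n)[:,:,::-1]);print(n,camera_model(n))
E
```

```text
pics
{'time': 0.0, 'q': array([ 9.81488954e-01,  5.28454302e-01,  1.43390997e+00, -3.51945513e-05,
        1.18141789e+00, -1.78505161e-01]), 'joint_velocities': array([-1.99092397e-03, -1.33735402e-03, -1.98132368e-04, -1.52220061e-03,
       -1.96788143e-03,  5.72534179e-05]), 'joint_torque': array([-1.38964402e-03, -4.40049469e+01, -1.76588380e+01,  6.31736079e-02,
        5.82755136e-02, -1.60898462e-04]), 'position': array([0.24937144, 0.57271193, 0.40377607]), 'tool_rot': array([ 2.03953171e-01,  9.78980033e-01, -1.02115893e-03, -3.94946175e-04]), 'ft_force': array([ 0.36570861,  0.05087407, -0.02102289]), 'moment': array([-0.03728179,  0.04046925,  0.01865302]), 'grip_width': 0.08690496528490732}
scene {'K': array([[362.28188622,   0.        , 312.66021976],
       [  0.        , 362.28188622, 194.88833999],
       [  0.        ,   0.        ,   1.        ]]), 'world_to_cam': array([[ 0.78094905, -0.62453638, -0.00853764, -0.44521915],
       [ 0.41504868,  0.50868437,  0.75430419, -0.33723748],
       [-0.46674744, -0.59261668,  0.65646957, -0.85461769],
       [ 0.        , 
[... 297 characters left out ...]
635899,  0.00392697,  0.08516661, -0.59915733],
       [-0.08513488, -0.00764062,  0.99634014, -1.16733839],
       [ 0.        ,  0.        ,  0.        ,  1.        ]])}
wrist {'K': array([[287.11958072,   0.        , 318.82354301],
       [  0.        , 287.11958072, 199.18910206],
       [  0.        ,   0.        ,   1.        ]]), 'tool_from_camera': array([[-1.39038476e-04,  9.58333159e-01,  2.85652826e-01,
         7.88261414e-02],
       [ 9.99999953e-01,  5.47153157e-05,  3.03175602e-04,
        -9.69059845e-05],
       [ 2.74913648e-04,  2.85652855e-01, -9.58333121e-01,
         1.97997121e-02],
       [ 0.00000000e+00,  0.00000000e+00,  0.00000000e+00,
         1.00000000e+00]])}
```

View pics/scene0.png

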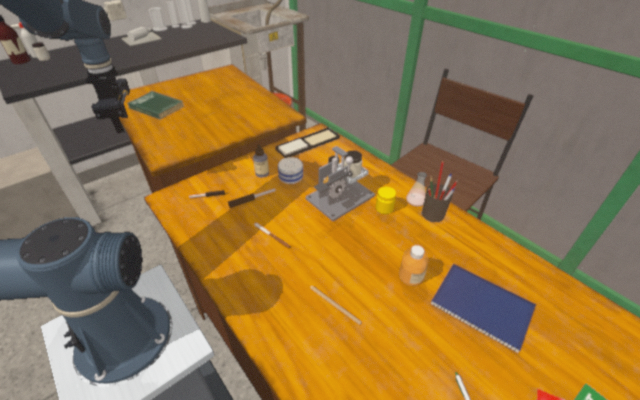

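View pics/top0.png

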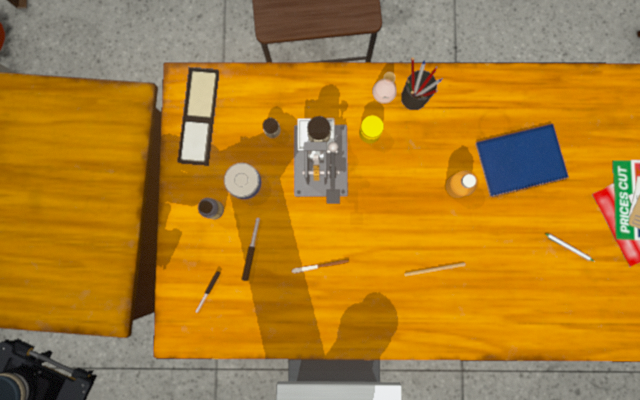

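View pics/wrist0.png

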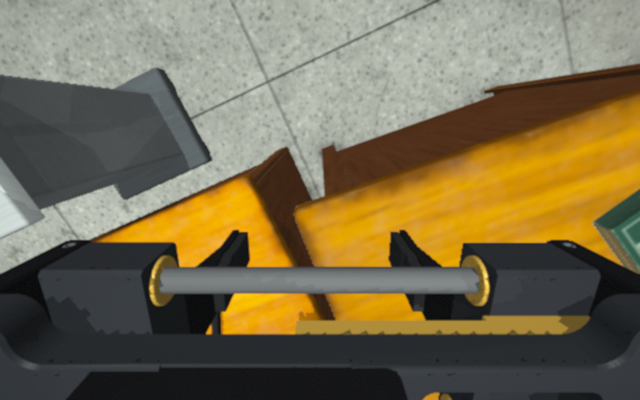

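The top view shows two black-gripped rods. The larger is near (250,250), tip up at (257,220), and a smaller one is near (208,290). The lift is near (321,160), with its paddle at about (333,197). I'll enlarge both areas to confirm.

Run:
```python
import cv2,numpy as np
im=cv2.imread("pics/top0.png")
a=cv2.resize(im[210:320,180:290],None,fx=5,fy=5,interpolation=cv2.INTER_CUBIC)
b=cv2.resize(im[105:215,280:360],None,fx=5,fy=5,interpolation=cv2.INTER_CUBIC)
cv2.imwrite("pics/crop_top.png",a);cv2.imwrite("pics/crop_lift.png",b)
s=cv2.imread("pics/scene0.png")
cv2.imwrite("pics/crop_sc.png",cv2.resize(s[130:230,180:320+80],None,fx=3.6,fy=3.6,interpolation=cv2.INTER_CUBIC))
```

```text
(no output)
```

View pics/crop_top.png

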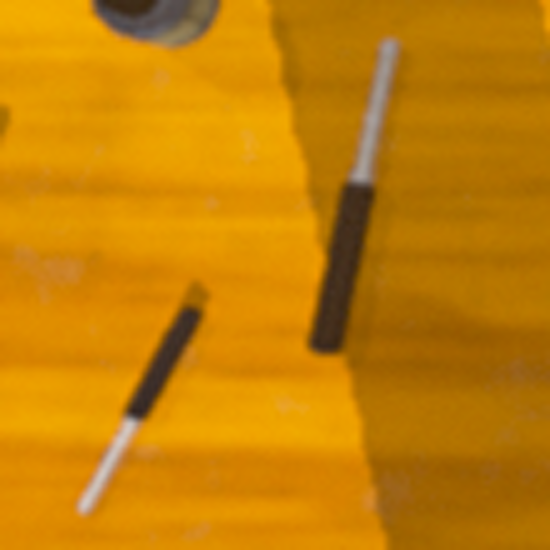

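View pics/crop_lift.png

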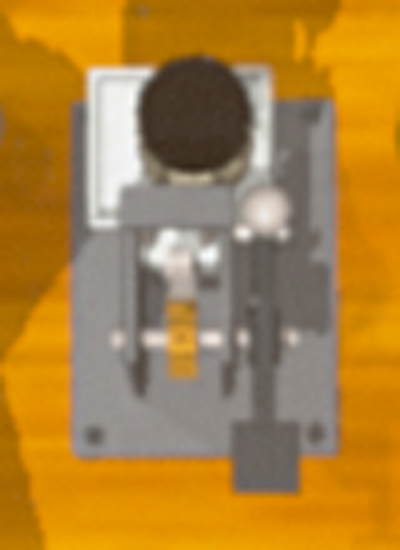

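View pics/crop_sc.png

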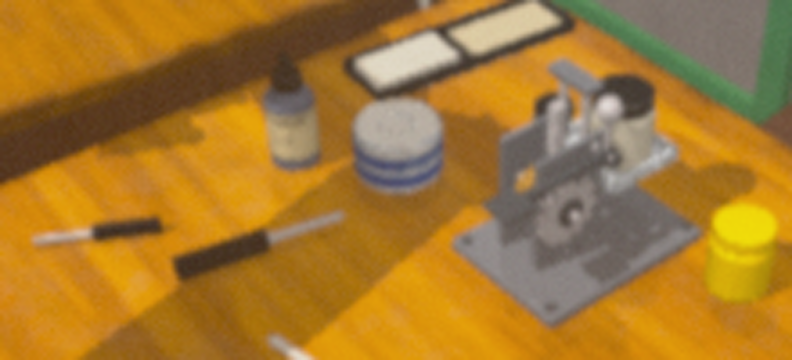

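Larger: rod at top px (250,250), grip about 33 px long and tip at the (258,218) end. The other, at (208,290), is clearly smaller, so the larger one is meant. The lift's paddle faces the robot. Next I'll measure both.

```bash
cat > h.py <<'E'
import numpy as np,cv2
from rig import robot,camera,camera_model
def cam(n,o=None):
    m=camera_model(n);K=m["K"]
    if n!="wrist": T=np.linalg.inv(m["world_to_cam"])
    else:
        from scipy.spatial.transform import Rotation as R
        W=np.eye(4);W[:3,:3]=R.from_quat(o["tool_rot"]).as_matrix();W[:3,3]=o["position"];T=W@m["tool_from_camera"]
    return K,T
def ray(n,uv,o=None):
    K,T=cam(n,o);d=np.array([(uv[0]-K[0,2])/K[0,0],-(uv[1]-K[1,2])/K[1,1],-1.])
    return T[:3,3],T[:3,:3]@d
def plane(n,uv,z,o=None):
    c,d=ray(n,uv,o);return c+d*(z-c[2])/d[2]
def proj(n,p,o=None):
    K,T=cam(n,o);q=np.linalg.inv(T)@np.r_[p,1];return np.array([K[0,0]*q[0]/-q[2]+K[0,2],-K[1,1]*q[1]/-q[2]+K[1,2]])
E
python3 - <<'E'
from h import *
im=cv2.imread("pics/top0.png")
g=cv2.cvtColor(im,cv2.COLOR_BGR2GRAY)
m=np.zeros_like(g);m[242:285,238:262]=1
hs=cv2.cvtColor(im,cv2.COLOR_BGR2HSV)
mk=((hs[...,2]<75)&(m>0)).astype(np.uint8)
c,_=cv2.findContours(mk,0,2);c=max(c,key=cv2.contourArea);r=cv2.minAreaRect(c);print(r)
for z in(0.011,0.022):
  bx=[plane("top",p,z) for p in cv2.boxPoints(r)];print(z,np.round(bx,4).tolist())
P=lambda u,v,x0,y0,z:plane("top",((u+.5)/5-.5+x0,(v+.5)/5-.5+y0),z)
for n,u,v in[("tip",391,38),("gf",360,184),("gr",326,352)]:print(n,P(u,v,180,210,.011).round(4))
for n,u,v,z in[("FL",72,455,.012),("FR",338,455,.012),("BR",333,102,.012),("BL",72,102,.012),("pBL",233,421,.126),("pBR",298,421,.126),("pFR",299,492,.126),("pFL",233,492,.126),("ball",266,208,.174)]:print(n,P(u,v,280,105,z).round(4))
E
```

```text
((247.9615478515625, 263.1922912597656), (4.706787109375, 32.55527877807617), 11.309932708740234)
0.011 [[0.4158, 0.2492, 0.011], [0.4979, 0.2341, 0.011], [0.4956, 0.2221, 0.011], [0.4135, 0.2372, 0.011]]
0.022 [[0.4165, 0.2472, 0.022], [0.4979, 0.2323, 0.022], [0.4956, 0.2204, 0.022], [0.4142, 0.2354, 0.022]]
tip [0.5749 0.2121 0.011 ]
gf [0.4989 0.227  0.011 ]
gr [0.4125 0.2431 0.011 ]
FL [0.6318 0.1182 0.012 ]
FR [ 0.6323 -0.0209  0.012 ]
BR [ 0.8203 -0.0183  0.012 ]
BL [0.82  0.12  0.012]
pBL [0.6355 0.0342 0.126 ]
pBR [0.6356 0.0034 0.126 ]
pFR [0.6018 0.0029 0.126 ]
pFL [0.6017 0.0341 0.126 ]
ball [0.7274 0.0196 0.174 ]
```

Measured in world axes: the lift's origin is at about (0.682, 0.049) with yaw about 0.01. The base comes out at 188x139 mm, as given. pawl_tab is at about (0.619, 0.019, 0.120). The rod's grip centre is at (0.456, 0.234) with yaw about -10.9°; the tip is 121 mm from the centre against 120 given. I'll move above the rod with the jaws half closed.

Request:
drive_tool(
  plan=[
    [[0.6,-0.97,-0.3,0,0,0.26],[0.6,-0.97,-0.3,0,0,0.26],[0.6,-0.97,-0.3,0,0,0.26],[0.6,-0.97,-0.3,0,0,0.26],[0.6,-0.97,-0.3,0,0,0.26],[0.6,-0.97,-0.3,0,0,0.26],[0.6,-0.97,-0.3,0,0,0.26],[0.6,-0.97,-0.3,0,0,0.26]],
  ],
  grip=0.45,
  force=40,
)

```text
time: 1.15
position: [0.3699, 0.3782, 0.3444]
tool_rot: [0.096, 0.995, -0.0, -0.0]
ft_force: [-0.8, 0.6, 0.4]
grip_width: 0.0478
```

Request:
drive_tool(
  plan=[
    [[0.6,-0.97,-0.4,0,0,0],[0.6,-0.97,-0.4,0,0,0],[0.6,-0.97,-0.4,0,0,0],[0.6,-0.97,-0.4,0,0,0],[0.6,-0.97,-0.4,0,0,0],[0.4,-0.9,-0.4,0,0,0],[0,0,0,0,0,0],[0,0,0,0,0,0]],
  ],
)

```text
time: 2.15
position: [0.4544, 0.2355, 0.2848]
tool_rot: [0.096, 0.995, 0.0, -0.0]
ft_force: [-0.1, 1.0, -0.5]
grip_width: 0.0477
```

Run:
```python
from h import *
from scipy.spatial.transform import Rotation as R
o=robot.get_obs();print(o["position"],R.from_quat(o["tool_rot"]).as_matrix().round(4),o["grip_width"],o["time"])
im=camera("wrist")[:,:,::-1].copy();cv2.imwrite("pics/w1.png",im)
for p in[(.456,.234,.011),(.575,.2115,.011),(.412,.2425,.011)]:print(proj("wrist",p,o))
```

```text
[0.45435906 0.23554775 0.28480358] [[-9.814e-01  1.921e-01 -4.000e-04]
 [ 1.921e-01  9.814e-01  2.000e-04]
 [ 4.000e-04  1.000e-04 -1.000e+00]] 0.04770600647706246 2.15
[317.6043569  204.51762616]
[318.49821376 314.60783193]
[317.41279981 156.18277942]
```

View pics/w1.png

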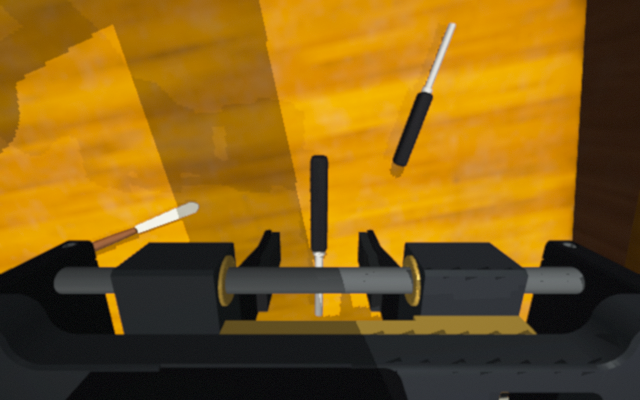

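The wrist view shows the rod at col 319, its rear end at row 155 (156 predicted), parallel to the jaws' mid-plane. I'll descend with the fingertips stopping 4 mm above the desk, then grip.

Request:
drive_tool(
  plan=[
    [[0.06,-0.04,-0.8,0,0,0],[0,0,-0.8,0,0,0],[0,0,-0.8,0,0,0],[0,0,-0.7,0,0,0],[0,0,-0.5,0,0,0],[0,0,-0.34,0,0,0],[0,0,0,0,0,0],[0,0,0,0,0,0]],
  ],
)

```text
time: 3.2
position: [0.4562, 0.2344, 0.1866]
tool_rot: [0.096, 0.995, 0.0, 0.0]
ft_force: [0.1, -0.3, -0.6]
grip_width: 0.0478
```

Request:
drive_tool(
  plan=[
    [[0,0,0,0,0,0],[0,0,0,0,0,0],[0,0,0,0,0,0],[0,0,0,0,0,0],[0,0,0,0,0,0]],
  ],
  grip=1.0,
  force=40,
)

```text
time: 3.82
position: [0.4561, 0.2342, 0.1863]
tool_rot: [0.096, 0.995, 0.0, 0.0]
ft_force: [0.1, -0.3, 0.5]
grip_width: 0.0156
```

Request:
drive_tool(
  plan=[
    [[0,0,0.5,0,0,0],[0,0,0.7,0,0,0],[0,0,0.8,0,0,0],[0,0,0.8,0,0,0],[0,-0.2,0.75,0,0,0],[0,-0.5,0,0,0,0.3],[0,-0.8,0,0,0,0.3],[0,-0.8,0,0,0,0.3]],
  ],
)

```text
time: 4.82
position: [0.4558, 0.1763, 0.2758]
tool_rot: [0.049, 0.999, 0.0, 0.0]
ft_force: [-0.7, 0.3, -0.9]
grip_width: 0.0158
```

Request:
drive_tool(
  plan=[
    [[0,-0.9,0,0,0,0.3],[0,-0.9,0,0,0,0.3],[0,-0.9,0,0,0,0.3],[0,-0.9,0,0,0,0.05],[0,-0.9,0,0,0,0],[0,-0.9,0,0,0,0],[0,-0.6,0,0,0,0],[0,-0.3,0,0,0,0]],
  ],
)

```text
time: 5.82
position: [0.4561, 0.0186, 0.2753]
tool_rot: [0.0, 1.0, -0.0, 0.0]
ft_force: [0.1, -0.3, -1.1]
grip_width: 0.0156
```

Request:
drive_tool(
  plan=[
    [[0,0,0,0,0,0],[0,0,0,0,0,0]],
  ],
)

```text
time: 6.08
position: [0.4559, 0.0197, 0.275]
tool_rot: [-0.001, 1.0, 0.0, -0.0]
ft_force: [-0.4, -0.2, -1.3]
grip_width: 0.0157
```

Run:
```python
from h import *
o=robot.get_obs();print(o["position"],o["tool_rot"],o["grip_width"],o["ft_force"],o["time"])
for n in["scene","top","wrist"]:
    cv2.imwrite(f"pics/{n}2.png",camera(n)[:,:,::-1])
t=cv2.imread("pics/top2.png");s=cv2.imread("pics/scene2.png")
a=cv2.resize(t[110:260,270:390],None,fx=4,fy=4,interpolation=cv2.INTER_CUBIC)
b=cv2.resize(s[130:280,220:400],None,fx=4,fy=4,interpolation=cv2.INTER_CUBIC)
cv2.imwrite("pics/t2.png",a);cv2.imwrite("pics/s2.png",b)
```

```text
[0.45591418 0.01970583 0.27501507] [-5.93854117e-04  9.99999806e-01  1.09654483e-04 -1.53534149e-04] 0.015659956920808106 [-0.42627145 -0.21577669 -1.33059661] 6.075
```

View pics/t2.png

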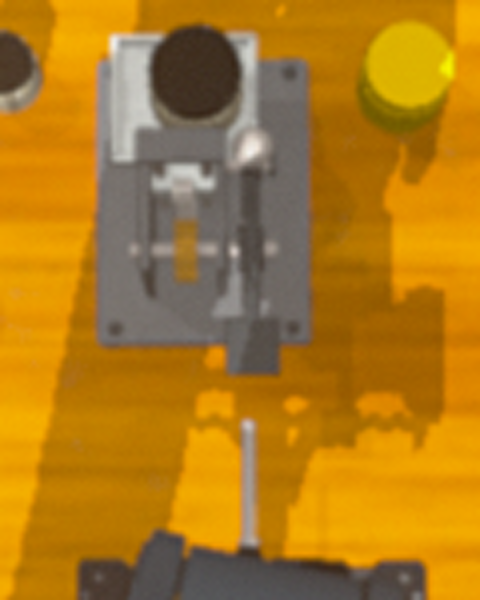

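View pics/s2.png

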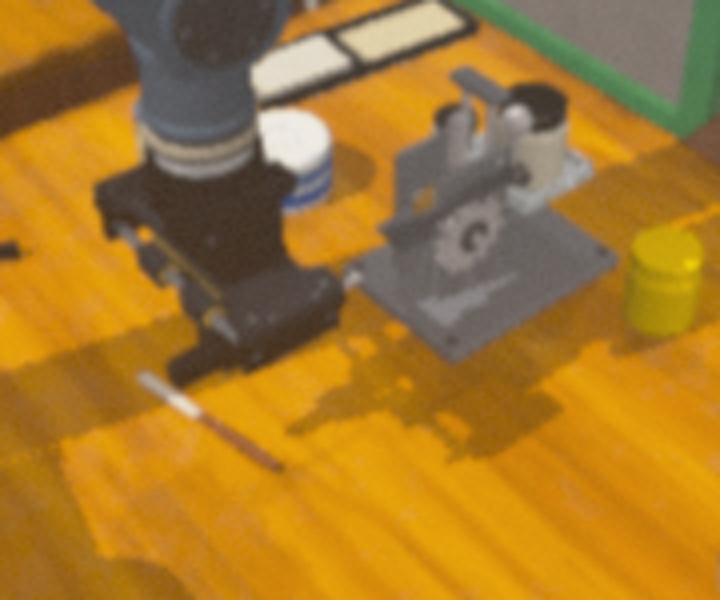

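View pics/wrist2.png

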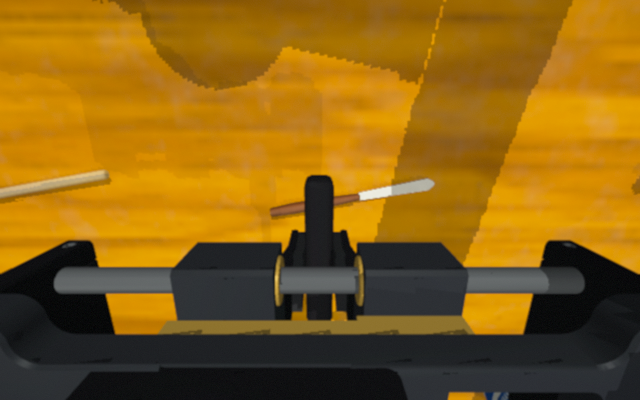

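The rod is held level, with its tip at top px (332,215) and scene px about (309,199). It points at the paddle, at top px (333,197). I'll check the tip's position across the two views.

Run:
```python
from h import *
t=(331.9,214.7);print(plane("top",t,.1),proj("top",(.576,.0197,.0997)),proj("scene",(.576,.0197,.0997)))
a,d=ray("top",t)
for s in[(309.5,197)]:
  b,e=ray("scene",s);k=np.linalg.lstsq(np.c_[d,-e],b-a,rcond=None)[0];print(a+d*k[0],b+e*k[1])
# paddle top corners scene check
for p in[(.602,.003,.126),(.602,.035,.126)]:print(proj("scene",p))
```

```text
[0.57590485 0.02018346 0.1       ] [332.09855152 214.67022   ] [309.76550111 199.27228953]
[0.57530066 0.02030696 0.10857665] [0.57552277 0.02015599 0.10859447]
[320.20456197 191.73145849]
[313.32755698 186.2944426 ]
```

The tip is at (0.576, 0.020, 0.10), matching the prediction from the grasp. I'll lower 5 mm and advance under the paddle.

Request:
drive_tool(
  plan=[
    [[0,-0.03,-0.2,0,0,0.05],[0.4,0,0,0,0,0],[0.5,0,0,0,0,0],[0.5,0,0,0,0,0],[0.4,0,0,0,0,0],[0.12,0,0,0,0,0],[0,0,0,0,0,0],[0,0,0,0,0,0]],
  ],
)

```text
time: 7.22
position: [0.5036, 0.0186, 0.2699]
tool_rot: [-0.003, 1.0, 0.0, -0.001]
ft_force: [0.4, -0.1, -0.2]
grip_width: 0.0158
```

Run:
```python
from h import *
o=robot.get_obs();print(o["position"],o["tool_rot"],o["grip_width"],o["ft_force"],o["time"])
s=camera("scene")[:,:,::-1];t=camera("top")[:,:,::-1]
cv2.imwrite("pics/s3.png",np.hstack([cv2.resize(s[150:230,270:370],(480,384),interpolation=2),cv2.resize(t[120:250,290:370],(300,487),interpolation=2)[:384]]))
```

```text
[0.50355526 0.01858041 0.26991389] [-2.99548470e-03  9.99995378e-01  9.47471054e-05 -5.12397955e-04] 0.015798072624745835 [ 0.42821509 -0.07489131 -0.21611222] 7.225
```

View pics/s3.png

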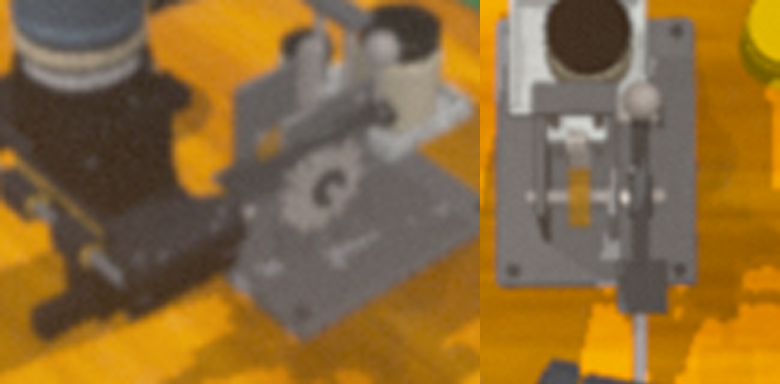

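The rod runs in under the middle of the paddle with no contact force yet, and the pawl is still level. Now the flick, along the paddle's arc.

Request:
drive_tool(
  plan=[
    [[0,0,0.8,0,0,0],[0.08,0,0.84,0,0,0],[0.24,0,0.8,0,0,0],[0.4,0,0.72,0,0,0],[0.56,0,0.64,0,0,0],[0.48,0,0.4,0,0,0],[0,0,0,0,0,0],[0,0,0,0,0,0]],
  ],
)

```text
time: 8.32
position: [0.5471, 0.0186, 0.3743]
tool_rot: [-0.003, 1.0, 0.0, -0.001]
ft_force: [-0.2, 0.8, -0.3]
grip_width: 0.0158
```

Run:
```python
from h import *
o=robot.get_obs();print(o["position"],o["grip_width"],o["ft_force"],o["time"])
s=camera("scene")[:,:,::-1];t=camera("top")[:,:,::-1]
cv2.imwrite("pics/s4.png",np.hstack([cv2.resize(s[130:230,270:370],(480,480),interpolation=2),cv2.resize(t[100:230,290:370],(300,487),interpolation=2)[:480]]))
```

```text
[0.5471039  0.01862024 0.37432035] 0.015783915788105472 [-0.21946911  0.77265262 -0.27973689] 8.325
```

View pics/s4.png

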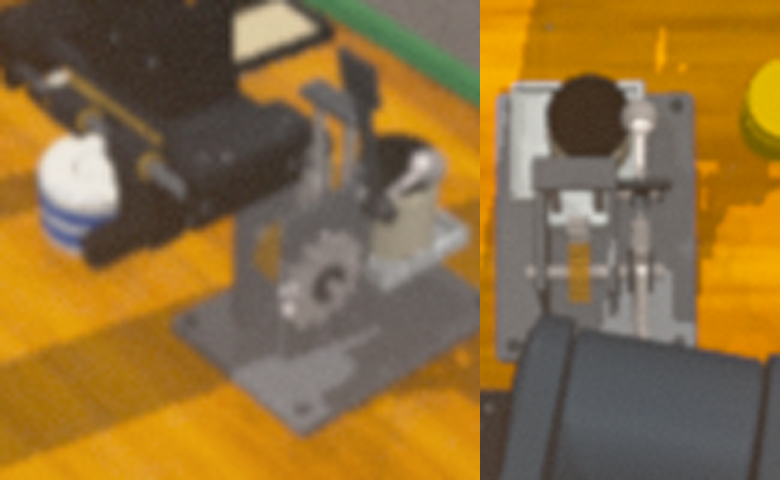

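The pawl stands nearly upright at its stop and the tray is sinking with the jar upright. I'll draw the rod straight back, then carry it to the free desk near where it lay.

Request:
drive_tool(
  plan=[
    [[-0.6,0,0,0,0,0],[-0.8,0,0,0,0,0],[-0.8,0,0,0,0,0],[-0.8,0.2,0,0,0,0],[-0.7,0.5,0,0,0,0],[-0.38,0.8,-0.2,0,0,0],[0,0.9,-0.4,0,0,0],[0,0.9,-0.6,0,0,0]],
  ],
)

```text
time: 9.43
position: [0.4447, 0.1015, 0.345]
tool_rot: [-0.003, 1.0, -0.0, 0.0]
ft_force: [0.2, -1.2, 0.0]
grip_width: 0.0157
```

Request:
drive_tool(
  plan=[
    [[0,0.9,-0.6,0,0,0],[0,0.9,-0.7,0,0,0],[0,0.9,-0.8,0,0,0],[0,0.9,-0.8,0,0,0],[0,0.66,-0.8,0,0,0],[0,0.3,-0.8,0,0,0],[0,0,-0.5,0,0,0],[0,0,0,0,0,0]],
  ],
)

```text
time: 10.42
position: [0.4453, 0.2145, 0.2194]
tool_rot: [-0.003, 1.0, -0.0, -0.001]
ft_force: [-0.3, -0.5, 0.3]
grip_width: 0.0158
```

Request:
drive_tool(
  plan=[
    [[0,0,0,0,0,0],[0,0,0,0,0,0]],
  ],
)

```text
time: 10.68
position: [0.4463, 0.2147, 0.2207]
tool_rot: [-0.003, 1.0, 0.0, 0.001]
ft_force: [0.2, 0.1, -0.3]
grip_width: 0.0155
```

Run:
```python
from h import *
o=robot.get_obs();print(o["position"],o["tool_rot"],o["grip_width"],o["ft_force"],o["time"])
w=camera("wrist")[:,:,::-1];cv2.imwrite("pics/w5.png",w);s=camera("scene")[:,:,::-1];t=camera("top")[:,:,::-1]
cv2.imwrite("pics/s5.png",np.hstack([cv2.resize(s[130:230,230:370],(560,400),interpolation=2),cv2.resize(t[100:300,200:320],(240,400),interpolation=2)[:400]]))
```

```text
[0.4463175  0.21471027 0.22073128] [-2.71915602e-03  9.99996056e-01  1.34141035e-04  6.90562190e-04] 0.015456327968426786 [ 0.18214867  0.07589572 -0.28977533] 10.675
```

View pics/s5.png

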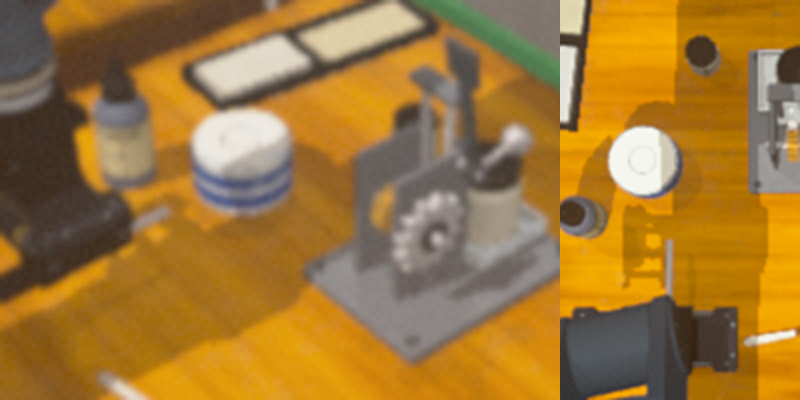

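View pics/w5.png

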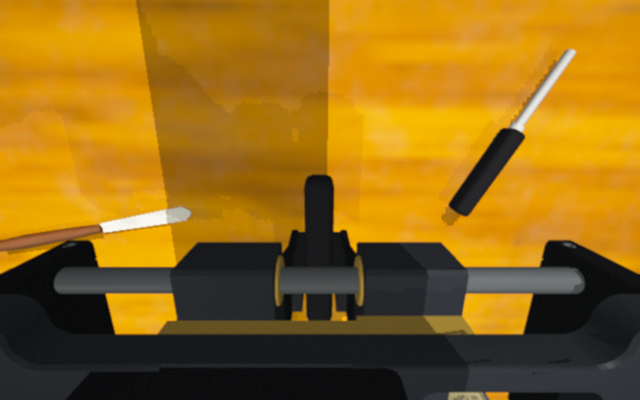

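The pawl is open, the tray is low and the jar upright. The spot under the rod is clear, with the spatula tip at wrist px (190,214) and the small rod at (450,215). The rod looks unslipped in the jaws, rear end still at (318,176). I'll lower it, slowing for contact.

Request:
drive_tool(
  plan=[
    [[0,0,-0.4,0,0,0],[0,0,-0.4,0,0,0],[0,0,-0.3,0,0,0],[0,0,-0.15,0,0,0],[0,0,0,0,0,0],[0,0,0,0,0,0]],
  ],
)

```text
time: 11.58
position: [0.4461, 0.215, 0.1888]
tool_rot: [-0.003, 1.0, 0.0, 0.0]
ft_force: [0.2, 0.8, -0.9]
grip_width: 0.0159
```

Request:
drive_tool(
  plan=[
    [[0,0,-0.06,0,0,0],[0,0,0,0,0,0],[0,0,0,0,0,0]],
  ],
)

```text
time: 11.95
position: [0.4461, 0.215, 0.1874]
tool_rot: [-0.003, 1.0, 0.0, 0.0]
ft_force: [0.3, 0.4, 0.3]
grip_width: 0.0158
```

Request:
drive_tool(
  plan=[
    [[0,0,-0.04,0,0,0],[0,0,0,0,0,0],[0,0,0,0,0,0]],
  ],
)

```text
time: 12.32
position: [0.446, 0.215, 0.1867]
tool_rot: [-0.003, 1.0, 0.0, 0.0]
ft_force: [-1.4, -0.1, 5.0]
grip_width: 0.016
```

Contact force is 5 N up at TCP z 0.1867, the expected height (0.1863). I'll open part-way and then rise.

Request:
drive_tool(
  plan=[
    [[0,0,0,0,0,0],[0,0,0,0,0,0],[0,0,0,0,0,0],[0,0,0,0,0,0]],
  ],
  grip=0.5,
)

```text
time: 12.82
position: [0.4461, 0.215, 0.1861]
tool_rot: [-0.003, 1.0, -0.0, -0.0]
ft_force: [-0.7, -0.3, 0.2]
grip_width: 0.0424
```

Request:
drive_tool(
  plan=[
    [[0,0,0.3,0,0,0],[0,0,0.6,0,0,0],[0,0,0.8,0,0,0],[0,0,0.9,0,0,0],[-0.3,0,0.9,0,0,0],[-0.3,0,0.9,0,0,0],[0,0,0.6,0,0,0],[0,0,0,0,0,0]],
  ],
)

```text
time: 13.82
position: [0.4312, 0.2151, 0.3132]
tool_rot: [-0.003, 1.0, 0.0, 0.002]
ft_force: [-0.8, -0.3, -0.1]
grip_width: 0.0437
```

Run:
```python
from h import *
o=robot.get_obs();print(o["position"],o["grip_width"],o["ft_force"],o["time"])
w=camera("wrist")[:,:,::-1];cv2.imwrite("pics/w6.png",w);s=camera("scene")[:,:,::-1];t=camera("top")[:,:,::-1]
cv2.imwrite("pics/s6.png",np.hstack([cv2.resize(s[130:230,230:370],(560,400),interpolation=2),cv2.resize(t[100:300,230:350],(240,400),interpolation=2)[:400]]))
for z,lab in((.081,"up"),(.021,"down")):
  c=[proj("scene",(.682+x,.049+y,z+.009)) for x,y in((55,-34),(135,-34),(135,56),(55,56)) for x,y in[(x/1000,y/1000)]];print(lab,np.round((np.array(c)-[230,130])*4).tolist())
  j=(.682+.095,.049+.011,z+.071);print("lid",(proj("scene",j)-[230,130])*4,(proj("top",j)-[230,100])*2)
```

```text
[0.43119758 0.21513178 0.31321601] 0.043710189522101005 [-0.7521039  -0.34258802 -0.05164768] 13.825
up [[482.0, 204.0], [554.0, 165.0], [479.0, 116.0], [408.0, 151.0]]
lid [484.98313901  95.63161851] [170.86908038  54.63505043]
down [[478.0, 261.0], [547.0, 222.0], [475.0, 171.0], [406.0, 207.0]]
lid [480.50750761 156.04675094] [171.88320198  67.1945745 ]
```

View pics/s6.png

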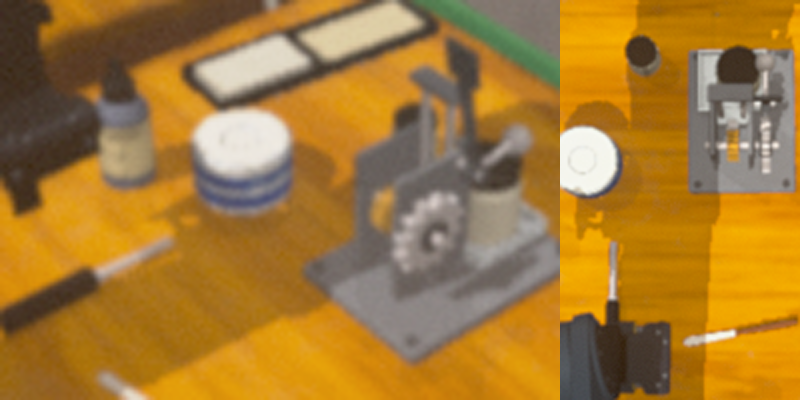

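View pics/w6.png

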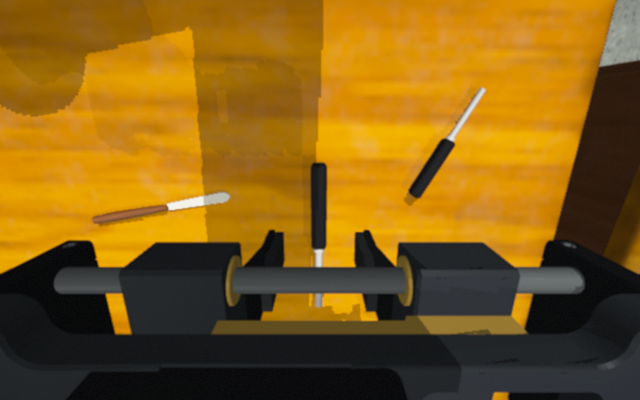

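The rod lies flat on the desk and is released. The tray's right rear rim corner is at about crop (548,222), against (547,222) predicted for fully down and (554,165) for raised. The jar is upright and the pawl open. As a last check I'll wait a second and see whether anything still moves.

Request:
drive_tool(
  plan=[
    [[0,0,0,0,0,0],[0,0,0,0,0,0],[0,0,0,0,0,0],[0,0,0,0,0,0],[0,0,0,0,0,0],[0,0,0,0,0,0],[0,0,0,0,0,0],[0,0,0,0,0,0]],
  ],
)

```text
time: 14.98
position: [0.4311, 0.215, 0.3113]
tool_rot: [-0.003, 1.0, 0.0, 0.0]
ft_force: [0.3, 0.5, 0.1]
grip_width: 0.0432
```

Run:
```python
from h import *
t=camera("top")[:,:,::-1];s=camera("scene")[:,:,::-1]
def lid(im):
    m=np.zeros(im.shape[:2],np.uint8);m[110:150,302:330]=(im[110:150,302:330].max(2)<70)
    c,_=cv2.findContours(m,0,2);return cv2.minEnclosingCircle(max(c,key=cv2.contourArea))
print(lid(cv2.imread("pics/top0.png")),lid(t))
a=lid(cv2.imread("pics/top0.png"))[0];b=lid(t)[0]
print(plane("top",a,.152),plane("top",b,.092))
cv2.imwrite("pics/s7.png",np.hstack([cv2.resize(s[130:220,310:380],(466,600),interpolation=2),cv2.resize(t[105:215,290:350],(327,600),interpolation=2)]))
```

```text
((318.5773620605469, 127.80387115478516), 10.755359649658203) ((318.5, 133.5), 10.12432861328125)
[0.77586046 0.05264082 0.152     ] [0.77726176 0.05368484 0.092     ]
```

View pics/s7.png

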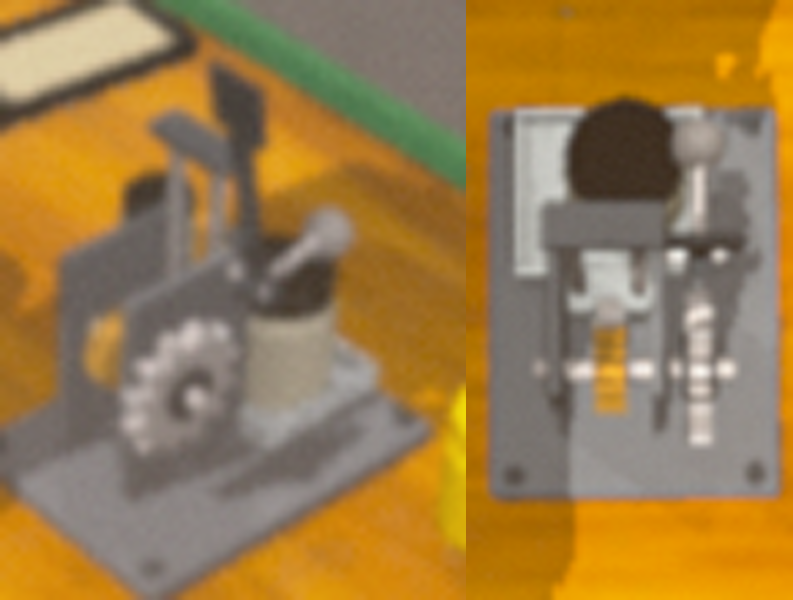

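The lid centre gives the same x,y before, at raised height, (0.776, 0.053), and now, at lowered height, (0.777, 0.054). So the tray is down 60 mm and the jar hasn't shifted. The pawl stands upright.

```bash
python3 -c "
from rig import robot;print(robot.hand_in())"
```

```text
the job is handed in; nothing more can be done
None
```

The job is done and handed in at about 15 s of the 48 s. I gripped the larger black-gripped rod, put its tip under the middle of the paddle and flicked the pawl over to its stop. I then drew the rod back, laid it on free desk with a contact force of about 5 N, released it and rose clear.

**Last checks:**
- **Pawl:** it stands open, nearly upright.
- **Tray:** its rim corner is within a pixel of where fully down should put it.
- **Jar:** it is upright, with its lid centre within 2 mm of where it was before.
- **Rod:** it lies flat on the desk.
- **Bystanders:** I kept clear of the spatula and the glass rod. The spatula was in view and looked unmoved; I did not re-check the glass rod after the first pictures.

One measurement disagreed: before the flick, a two-view check put the rod tip about 9 mm higher than the grasp predicted. I took it for coarse scene pixels and went in 5 mm lower; the approach met no contact.

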